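Mark a batch of gusset plates on the marking bed

ROBOT

A 6-joint arm with a two-finger parallel gripper is mounted at the origin on the work surface. World frame = base frame: x ahead of the robot, y to its left, z up, the work surface at z = 0. Lengths are in m, angles in rad, forces in N, time in s.
With the tool pointing down it reaches from about 0.3 to 0.875 m from the base axis. Payload 6.4 kg.
Tool frame: the origin (TCP) lies midway between the tips of the shut fingers; the grasp point (between the pads) lies 19 mm behind it; x points along the fingers, y is the direction in which the jaws open and shut, and the axes are right-handed (so a half turn about x gives the same grasp; the last joint's range is limited). The gripper opens to 85 mm and grips with 20 to 120 N. Pads are 22 mm wide; open, the fingers measure 114 mm over their backs; the gripper's body (76 mm by 85 mm) begins 54 mm behind the grasp point. The pads swing forward as they close: fully open they stand 13 mm farther back than shut.
Start: joints at [-1.434, 0.181, 1.607, -0, 1.354, -0.206], TCP at [0.193, -0.542, 0.231] pointing down, gripper open.
Joint ranges: [-2.99, 2.99], [-0.89, 2.07], [0.3, 2.58], [-1.14, 4.28], [0, 2.63], [-3.12, 3.12]. Speed limits (rad/s): [2.57, 2.57, 3.01, 3.14, 3.14, 3.14].

INTERFACE

Orientations are given as a unit quaternion [w, x, y, z].
In Python, from bench import ctrl gives the robot as it stands.
- The arm moves only by the tool step_arm, never from a script. Its argument "motion" is a list of rows, each a list of 7 numbers: the shift along the tool's x, y, z in mm, then the turn, a rotation vector about the tool's x, y, z in degrees, then the closure in counts, from 0 (fully open) to 255 (shut). In form: [[tx, ty, tz, rx, ry, rz, hand], ...]. A call has 1 to 10 rows; each row is the pose to reach, as a shift and turn from the pose commanded when the call began, along the tool's axes at that moment; what a row does not reach only later rows make up. A row lasts 1/8 s, in which the tool goes at most 62.5 mm and 10.7 degrees, less where a joint would pass 70% of its speed; a pose out of reach is approached as far as the arm can. A call with a gripper value outside its range is refused whole. The fingers move at their own pace and stop on an object; the grip force is fixed at half the most. Time passes only in rows, so rows that repeat a pose let the fingers close. It gives the time, the measured TCP pose, the force and the opening at its end, in the units of the state.
- ctrl.get_obs(): the state, without advancing time (a new reading comes with each control period).
- ctrl.camera(name): name is "scene" or "top" or "wrist"; returns (picture, depth): 400x640x3 uint8, red, green, blue; 400x640 float32, m along the optical axis (not along the pixel's ray), 0 where there is no reading.
- ctrl.camera_info(name): a dict with "fx", "fy", "cx", "cy" (pixels), "T" (4x4, takes a point from camera to world coordinates); the wrist camera has in their place "hand_eye" (4x4, takes a point from camera to tool coordinates, whose origin is the TCP and whose axes are the tool frame's). Camera axes: x right, y down, z forward; pixel columns grow to the right and rows downward; lengths in m; the calibration is good to about 2 mm. A picture is of the moment at which its call begins: read the wrist's pose just before it. camera_info takes no time and is no camera call.
- ctrl.hand_in(): hands the job in, once; it reports no verdict.
The state is a dict: "time_s": time; "q": joint angles; "dq": joint speeds; "joint_efforts": joint torques, N m; "eef_pos": TCP position; "eef_rot": TCP orientation; "wrist_force": force on the tool from outside, world axes, zero at the start; "torque": the same for the moment, N m; "opening": opening from 0.0 (shut) to 1.0 (fully open).
Only numpy, scipy, OpenCV 4.12 (cv2) and the standard library are available. Lean on these libraries where they do the work, as an engineer would, in place of code of your own. Each camera call takes 0.05 s, during which the arm holds its last target. There are 200 camera calls.

TASK

Slide every gusset plate on the bench into a corner of its own on the marking bed, squared up with its short end tight on the rear fence and its long side tight on the brass side stop, and drape the yellow guard over the middle of the red tube between the stand's posts. With all that in place (never press without the guard on the tube), press the green membrane key until it registers and hold it for about half a second; then take the plates out and lay them flat on the black mat, leaving the guard on the tube. Leave the can, jar, cup and brass ring where they stand.

Things in the scene. Friction and masses are not known exactly. Their poses are not given: they have to be found in the camera images.
- plate_a_c (a point): centre (5 mm up) of the white gusset plate, a loose flat plate 80 x 50 x 10 mm, 0.12 kg, with two black dots on top; x along its 80 mm, y along its 50 mm, z up. May be absent in some runs (None)
- plate_a: the white gusset plate itself; origin under its centre, same axes
- plate_b_c (a point): centre (5 mm up) of the orange gusset plate, a loose flat plate 80 x 50 x 10 mm, 0.12 kg, with two black dots on top; x along its 80 mm, y along its 50 mm, z up. May be absent in some runs (None)
- plate_b: the orange gusset plate itself; origin under its centre, same axes
- plate_c_c (a point): centre (5 mm up) of the blue gusset plate, a loose flat plate 80 x 50 x 10 mm, 0.12 kg, with two black dots on top; x along its 80 mm, y along its 50 mm, z up. May be absent in some runs (None)
- plate_c: the blue gusset plate itself; origin under its centre, same axes
- bed: marking bed: fixed green-painted slab 170 (x) x 370 mm (y), 8 mm thick, origin under its centre. Blue rear fence along the far edge, 10 mm above the bed, face at x = 70 mm; three brass side stops 10 mm high, 30 mm long (x), 10 mm thick, 120 mm apart, stick out of the fence towards the robot. Each makes one corner. Grey housing 40 mm high from 15 mm behind the fence (x = 100 mm on)
- corner0 (a point): corner 0 of the bed (rightmost from the robot), at bed level. x away from the robot, fence face at x = 0; y to the left, stop face at y = 0, the stop on the -y side over x = -30 to 0 mm; z up. Bed front edge at x = -155 mm. A squared plate has its centre at (-40, 25, 5) mm, 80 mm side along x; its front 50 mm is clear of the stop for gripping
- corner1 (a point): corner 1 of the bed (middle from the robot), at bed level. x away from the robot, fence face at x = 0; y to the left, stop face at y = 0, the stop on the -y side over x = -30 to 0 mm; z up. Bed front edge at x = -155 mm. A squared plate has its centre at (-40, 25, 5) mm, 80 mm side along x; its front 50 mm is clear of the stop for gripping
- corner2 (a point): corner 2 of the bed (leftmost from the robot), at bed level. x away from the robot, fence face at x = 0; y to the left, stop face at y = 0, the stop on the -y side over x = -30 to 0 mm; z up. Bed front edge at x = -155 mm. A squared plate has its centre at (-40, 25, 5) mm, 80 mm side along x; its front 50 mm is clear of the stop for gripping
- guard_c (a point): centre of the yellow guard, a rigid folded sheet-metal saddle (upside-down U) 110 mm long, 50 mm wide outside, 42 mm inside, 50 mm high, 0.15 kg; this point is 25 mm above its lower edges and 21 mm below the underside of its flat top. x along its length, y across (the gripping width, 50 mm), z up. It stands on the bench on its lower edges
- tube_mid (a point): middle of the axis of the red bicycle tube, fixed level 130 mm above the bench on a stand: 28 mm diameter, 240 mm long, held by two posts (14 mm long, 30 mm wide) at 90 mm either side of this point, under the tube; x along the tube, y across it, z up. With the guard draped on it, guard_c lies 7 mm below this point
- key (a joint): travel of the green membrane key, m: 0 untouched, 0.0015 fully pressed; it takes about 1.5 N to start, about 4 N at 0.0011 where it registers, 5 N at the end. Springs back
- key_top (a point): centre of the top of the green square membrane key (36 x 36 mm), facing up on the flat grey keypad panel (90 x 70 mm, key top 22 mm above the bench); the small red, white and yellow marks are not keys to use. Pressed straight down
- mat: black rubber mat fixed on the bench, 110 mm (its x) by 280 mm (its y), 3 mm thick; origin at the centre of its underside
- spray_can: bystander: spray can 60 mm diameter, 170 mm high, stands upright; leave alone
- flux_jar: bystander: jar 60 mm diameter, 70 mm high; leave alone
- rod_pot: bystander: open steel cup 70 mm diameter, 90 mm high; leave alone
- collar: bystander: brass ring 70 mm diameter, 30 mm high; leave alone
There are look-alikes about, which are no part of the job. Of the things that look like the plate_c, take the one that is farthest from the robot's base at the start. Of the things that look like the plate_b, the larger one is meant.

How it is judged:
On the way, in this order (a step that is already met when the one before it is completed fails the run):
1. every plate present is squared in a corner of its own and the guard is draped over the tube (((x of plate_a_c in the frame of corner0 between -0.0425 and -0.0385 m and y of plate_a_c in the frame of corner0 between 0.0235 and 0.0275 m and z of plate_a_c in the frame of corner0 between 0.002 and 0.008 m and angle between the x axis of plate_a_c and the x axis of corner0, either way round below 0.05 rad) or (x of plate_a_c in the frame of corner1 between -0.0425 and -0.0385 m and y of plate_a_c in the frame of corner1 between 0.0235 and 0.0275 m and z of plate_a_c in the frame of corner1 between 0.002 and 0.008 m and angle between the x axis of plate_a_c and the x axis of corner1, either way round below 0.05 rad) or (x of plate_a_c in the frame of corner2 between -0.0425 and -0.0385 m and y of plate_a_c in the frame of corner2 between 0.0235 and 0.0275 m and z of plate_a_c in the frame of corner2 between 0.002 and 0.008 m and angle between the x axis of plate_a_c and the x axis of corner2, either way round below 0.05 rad)) and ((x of plate_b_c in the frame of corner0 between -0.0425 and -0.0385 m and y of plate_b_c in the frame of corner0 between 0.0235 and 0.0275 m and z of plate_b_c in the frame of corner0 between 0.002 and 0.008 m and angle between the x axis of plate_b_c and the x axis of corner0, either way round below 0.05 rad) or (x of plate_b_c in the frame of corner1 between -0.0425 and -0.0385 m and y of plate_b_c in the frame of corner1 between 0.0235 and 0.0275 m and z of plate_b_c in the frame of corner1 between 0.002 and 0.008 m and angle between the x axis of plate_b_c and the x axis of corner1, either way round below 0.05 rad) or (x of plate_b_c in the frame of corner2 between -0.0425 and -0.0385 m and y of plate_b_c in the frame of corner2 between 0.0235 and 0.0275 m and z of plate_b_c in the frame of corner2 between 0.002 and 0.008 m and angle between the x axis of plate_b_c and the x axis of corner2, either way round below 0.05 rad)) and ((x of plate_c_c in the frame of corner0 between -0.0425 and -0.0385 m and y of plate_c_c in the frame of corner0 between 0.0235 and 0.0275 m and z of plate_c_c in the frame of corner0 between 0.002 and 0.008 m and angle between the x axis of plate_c_c and the x axis of corner0, either way round below 0.05 rad) or (x of plate_c_c in the frame of corner1 between -0.0425 and -0.0385 m and y of plate_c_c in the frame of corner1 between 0.0235 and 0.0275 m and z of plate_c_c in the frame of corner1 between 0.002 and 0.008 m and angle between the x axis of plate_c_c and the x axis of corner1, either way round below 0.05 rad) or (x of plate_c_c in the frame of corner2 between -0.0425 and -0.0385 m and y of plate_c_c in the frame of corner2 between 0.0235 and 0.0275 m and z of plate_c_c in the frame of corner2 between 0.002 and 0.008 m and angle between the x axis of plate_c_c and the x axis of corner2, either way round below 0.05 rad)) and x of guard_c in the frame of tube_mid between -0.045 and 0.045 m and y of guard_c in the frame of tube_mid between -0.012 and 0.012 m and z of guard_c in the frame of tube_mid between -0.016 and 0.002 m and angle between the x axis of guard_c and the x axis of tube_mid, either way round below 0.2 rad and angle between guard_c's own z axis and vertical below 0.25 rad), for 0.2 s.
2. the key is pressed (1.1 mm, about 4 N) for 0.2 s with the plates squared and the guard on the tube (all of step 1 and value of joint key above 0.0011 m), for 0.2 s.
At the end, for the whole second after the job is handed in: every plate present lies flat (0.1 rad) and still, its centre over the mat and below 40 mm (stacks allowed); the guard rests astride the tube, centre within 45 mm of the tube's middle, 12 mm across, 0.2 rad; key released. Squared: within 2.5 mm of fence and stop, 0.05 rad (x of plate_a_c in the frame of mat between -0.055 and 0.055 m and y of plate_a_c in the frame of mat between -0.14 and 0.14 m and height (world z) of each of plate_a_c, plate_b_c, plate_c_c below 0.04 m and angle between each of plate_a_c, plate_b_c, plate_c_c's own z axis and vertical below 0.1 rad and linear speed of each of plate_a, plate_b, plate_c below 0.02 m/s and x of plate_b_c in the frame of mat between -0.055 and 0.055 m and y of plate_b_c in the frame of mat between -0.14 and 0.14 m and x of plate_c_c in the frame of mat between -0.055 and 0.055 m and y of plate_c_c in the frame of mat between -0.14 and 0.14 m and x of guard_c in the frame of tube_mid between -0.045 and 0.045 m and y of guard_c in the frame of tube_mid between -0.012 and 0.012 m and z of guard_c in the frame of tube_mid between -0.016 and 0.002 m and angle between the x axis of guard_c and the x axis of tube_mid, either way round below 0.2 rad and angle between guard_c's own z axis and vertical below 0.25 rad and value of joint key below 0.0005 m); the robot touches nothing.
It fails at once if the key is pressed without the guard on the tube (value of joint key above 0.0011 m and not (x of guard_c in the frame of tube_mid between -0.045 and 0.045 m and y of guard_c in the frame of tube_mid between -0.012 and 0.012 m and z of guard_c in the frame of tube_mid between -0.016 and 0.002 m and angle between the x axis of guard_c and the x axis of tube_mid, either way round below 0.2 rad and angle between guard_c's own z axis and vertical below 0.25 rad)).
It fails at once if a bystander is moved more than 40 mm (distance of any of spray_can, flux_jar, rod_pot, collar from where it was at the start of the episode above 0.04 m).
Of plate_a, plate_b, plate_c only 2 to 3 are there at a start; the rules pass over those that are not, and their reading is None.
At some moment in a run one of plate_a, plate_b, plate_c may be knocked a few centimetres aside while the robot is not near it.
It also fails if it takes over 210 s, if anything falls off the work surface, if the arm or the gripper's body presses on something with over 40 N, if the wrist force passes 120 N, or if a joint passes its speed limit or range.

## Working session

There is one attempt and no reset: what is moved stays moved. The work goes in short steps, Python scripts to look and compute and a tool call to move; the robot and the scene stay as the last step left them, time stands still between calls to the robot, and variables do not carry over. Pictures are saved under pics/ and viewed, about 12 in all and at most 16, crops included, and the job is handed in when it is done.

Besides the shell and the picture viewer there is one more tool, called after "Request:" in YAML: its name, and indented under it one key for each argument. step_arm: Moves the arm, as the interface text tells. Its arguments: {"type":"object","properties":{"motion":{"type":"array","items":{"type":"array","items":{"type":"number"}}}},"required":["motion"]}

```bash
ls; mkdir -p pics
python3 - <<'E'
from bench import ctrl
import cv2,numpy as np
o=ctrl.get_obs();print({k:np.round(v,3).tolist() for k,v in o.items()})
ims=[]
for n in("scene","top"):
    p,d=ctrl.camera(n);i=ctrl.camera_info(n);np.savez(f"pics/{n}0.npz",p=p,d=d,T=i["T"]);print(n,i)
    cv2.imwrite(f"pics/{n}0.png",p[:,:,::-1])
i=ctrl.camera_info("wrist");print(i)
E
```

```text
pics
{'time_s': 0.0, 'q': [-1.434, 0.182, 1.608, 0.0, 1.354, -0.206], 'dq': [-0.0, -0.0, -0.001, 0.0, 0.001, 0.0], 'joint_efforts': [-0.0, -44.487, -35.133, -0.0, 0.009, -0.0], 'eef_pos': [0.193, -0.541, 0.23], 'eef_rot': [0.12, 0.697, 0.121, -0.697], 'wrist_force': [-0.289, -0.106, -0.487], 'torque': [-0.06, 0.01, -0.017], 'opening': 0.999}
scene {'fx': 465.6035417182369, 'fy': 465.6035417182369, 'cx': 314.84566316690655, 'cy': 193.28420168730185, 'T': array([[-0.77984249,  0.52328973, -0.343531  ,  0.96460775],
       [ 0.62582745,  0.66370815, -0.40967242,  0.57351726],
       [ 0.01362695, -0.53447109, -0.84507689,  1.29087449],
       [ 0.        ,  0.        ,  0.        ,  1.        ]])}
top {'fx': 499.9265390510303, 'fy': 499.9265390510303, 'cx': 319.3053117415219, 'cy': 197.0032047439573, 'T': array([[-2.47309636e-02, -9.93255582e-01,  1.13277220e-01,
         3.47399171e-01],
       [-9.99655086e-01,  2.35691051e-02, -1.15847501e-02,
        -1.60110225e-04],
       [ 8.83677502e-03, -1.13524651e-01, -9.93495881e-01,
         1.44733151e+00],
       [ 0.00000000e+00,  0.00000000e+00,  0.00000000e+00,
         1.00000000e+00]])}
{'fx': 309.61018465004054, 'fy': 309.61018465004054, 'cx': 319.9540690986991, 'cy': 198.66642086711448, 'hand_eye': array([[-1.16940959e-03, -3.07966876e-01,  9.51396361e-01,
        -1.42298269e-01],
       [ 9.99999278e-01, -9.85112724e-05,  1.19726182e-03,
         8.94249395e-04],
       [-2.74993716e-04,  9.51397074e-01,  3.07966769e-01,
        -7.91150248e-02],
       [ 0.00000000e+00,  0.00000000e+00,  0.00000000e+00,
         1.00000000e+00]])}
```

View pics/top0.png

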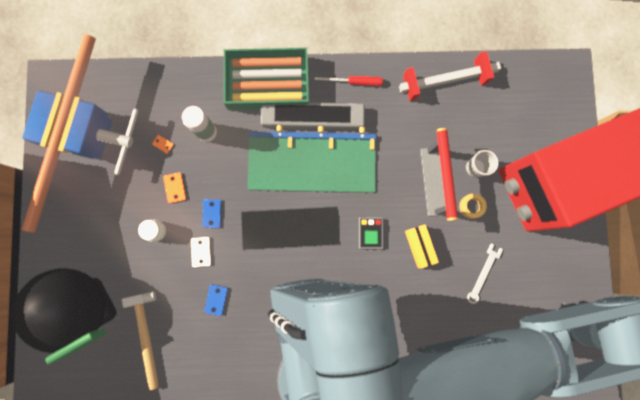

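View pics/scene0.png

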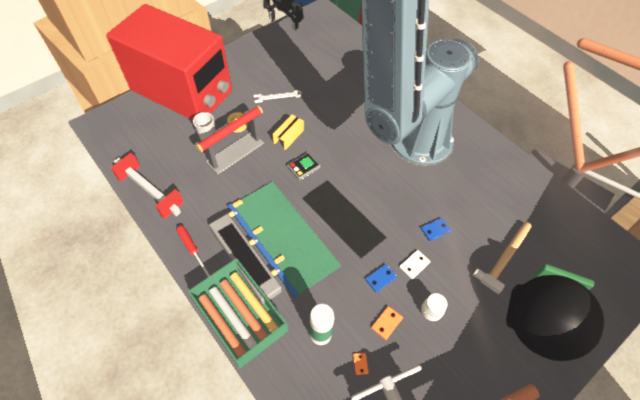

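```bash
cat > h.py <<'E'
import numpy as np,cv2
from bench import ctrl
from scipy.spatial.transform import Rotation as R
def Tw():
    o=ctrl.get_obs();q=o["eef_rot"];T=np.eye(4);T[:3,:3]=R.from_quat([q[1],q[2],q[3],q[0]]).as_matrix();T[:3,3]=o["eef_pos"];return T
def shot(n):
    T=Tw() if n=="wrist" else None
    i=ctrl.camera_info(n);p,d=ctrl.camera(n)
    return p,d,i,(T@i["hand_eye"] if n=="wrist" else i["T"])
def ray(uv,i,T,z):
    "pixels -> world points on the plane at height z"
    uv=np.atleast_2d(uv).astype(float)
    r=np.c_[(uv[:,0]-i["cx"])/i["fx"],(uv[:,1]-i["cy"])/i["fy"],np.ones(len(uv))]@T[:3,:3].T
    return T[:3,3]+r*((z-T[2,3])/r[:,2])[:,None]
def proj(P,i,T):
    c=(np.atleast_2d(P)-T[:3,3])@T[:3,:3];return c[:,:2]/c[:,2:]*i["fx"]+[i["cx"],i["cy"]]
def rects(mask,i,T,z,amin):
    "blobs -> (centre xy, long, short mm, yaw deg of long axis, area px)"
    out=[]
    for c in cv2.findContours(mask,cv2.RETR_EXTERNAL,cv2.CHAIN_APPROX_NONE)[0]:
        if cv2.contourArea(c)<amin: continue
        w=ray(c[:,0],i,T,z)[:,:2].astype(np.float32)*1000
        (x,y),(a,b),t=cv2.minAreaRect(w)
        if a<b:a,b,t=b,a,t+90
        out.append((round(x,1),round(y,1),round(a,1),round(b,1),round((t+90)%180-90,1),int(cv2.contourArea(c)),np.round(c[:,0].mean(0)).astype(int).tolist()))
    return out
def hsv(p,lo,hi): return cv2.inRange(cv2.cvtColor(p,cv2.COLOR_RGB2HSV),np.array(lo),np.array(hi))
def go(x,y,z,yaw):
    "tool-frame shift (mm) and turn (deg) to TCP (m) pointing down, jaw axis at yaw deg (mod 180)"
    T=Tw();a=np.radians(yaw);best=None
    for s in(1,-1):
        Y=s*np.array([np.cos(a),np.sin(a),0]);X=np.array([0,0,-1.]);M=np.c_[X,Y,np.cross(X,Y)]
        r=R.from_matrix(T[:3,:3].T@M).as_rotvec(degrees=True)
        if best is None or np.linalg.norm(r)<np.linalg.norm(best):best=r
    print("shift",np.round(T[:3,:3].T@(np.array([x,y,z])-T[:3,3])*1000,1),"turn",np.round(best,1),"| at",np.round(T[:3,3],4))
E
python3 - <<'E'
import sys;sys.path.insert(0,'.')
from h import *
f=np.load("pics/top0.npz");p,d,T=f["p"],f["d"],f["T"];i=ctrl.camera_info("top")
for n,lo,hi,z,am in[("blue",(100,120,80),(125,255,255),.01,150),("orange",(5,150,120),(15,255,255),.01,60),("white",(0,0,190),(180,40,255),.01,150),("green",(50,80,40),(85,255,255),.008,100),("yellow",(22,120,120),(35,255,255),.05,50),("red",(0,150,100),(4,255,255),.144,200),("mat",(0,0,0),(180,255,28),.003,2000)]:
    print(n)
    for r in rects(hsv(p,lo,hi),i,T,z,am):print("  ",r)
c=np.hstack([cv2.resize(p[y:y+70,x:x+90],None,fx=4,fy=4,interpolation=cv2.INTER_CUBIC) for x,y in((380,205),(250,110))]+[])
c2=np.hstack([cv2.resize(p[y:y+70,x:x+90],None,fx=4,fy=4,interpolation=cv2.INTER_CUBIC) for x,y in((410,120),(330,200))])
cv2.imwrite("pics/c1.png",np.vstack([c,c2])[:,:,::-1])
def ht(u,v):
    r=np.array([(u-i["cx"])/i["fx"],(v-i["cy"])/i["fy"],1])*d[v,u];return np.round(T[:3,:3]@r+T[:3,3],3)
for u,v in((417,248),(422,247),(429,245),(447,175),(371,238),(320,160),(290,230)):print(u,v,ht(u,v))
E
```

```text
blue
   (226.7, 283.0, 78.2, 49.9, -12.3, 455, [216, 300])
   (472.4, 294.4, 76.0, 48.9, -0.1, 423, [212, 213])
   (691.3, 693.8, 54.3, 42.0, -16.4, 172, [73, 143])
   (761.2, 804.2, 120.2, 49.8, -15.9, 521, [36, 120])
orange
   (678.8, 436.8, 53.7, 33.3, 56.3, 174, [162, 144])
white
   (-24.4, -59.7, 119.4, 56.2, 88.5, 819, [340, 389])
   (29.4, 57.7, 156.3, 71.1, 8.8, 1114, [295, 372])
   (127.6, -632.3, 87.5, 24.8, -89.1, 172, [542, 326])
   (81.3, -859.5, 127.4, 87.8, 6.8, 1207, [624, 342])
   (125.6, -23.2, 222.6, 159.5, 9.3, 2985, [326, 331])
   (283.8, -479.2, 172.8, 39.3, -29.6, 405, [485, 271])
   (363.4, 327.5, 86.6, 54.6, 3.4, 504, [200, 252])
   (426.5, 477.3, 60.6, 54.3, 0.7, 302, [147, 230])
   (603.0, -501.6, 76.6, 71.3, 88.7, 489, [485, 162])
   (549.9, -347.2, 189.2, 49.2, 3.6, 849, [431, 182])
   (691.7, 554.7, 197.5, 32.9, -13.2, 218, [124, 141])
   (760.2, 351.1, 65.5, 65.2, -71.8, 372, [192, 116])
   (756.9, -128.7, 57.6, 35.5, -1.3, 168, [356, 113])
   (809.5, -896.6, 135.3, 134.5, 15.1, 1005, [613, 94])
   (887.8, 120.4, 178.7, 20.7, -89.6, 334, [270, 72])
   (
[... 565 characters left out ...]
, -282.2, 109.8, 27.7, 16.7, 348, [416, 248])
   (367.9, -316.2, 109.9, 18.9, 16.7, 226, [428, 244])
   (483.4, -427.6, 52.0, 27.4, -18.1, 69, [465, 203])
   (803.9, 115.2, 172.5, 14.8, 88.7, 58, [271, 95])
red
   (551.0, -352.6, 229.3, 28.2, 3.9, 726, [447, 174])
   (539.3, -723.1, 423.1, 217.6, -68.8, 10314, [575, 175])
   (809.7, -147.6, 89.8, 23.2, 85.1, 226, [365, 80])
   (798.6, -271.0, 86.3, 32.4, 11.2, 271, [411, 83])
   (838.3, -469.7, 86.6, 40.8, 10.9, 325, [484, 68])
mat
417 248 [ 0.357 -0.284  0.054]
422 247 [ 0.36  -0.298  0.053]
429 245 [ 0.365 -0.318  0.052]
447 175 [ 0.546 -0.354  0.145]
371 238 [ 0.389 -0.161  0.025]
320 160 [ 0.621 -0.022  0.005]
290 230 [0.418 0.07  0.002]
```

View pics/c1.png

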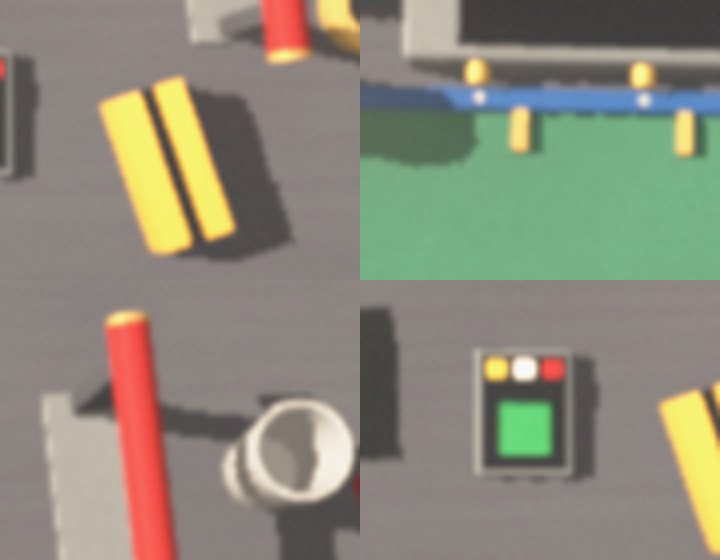

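Run:
```python
from h import *
go(.45,.13,.26,90)
f=np.load("pics/top0.npz");p,T=f["p"],f["T"];i=ctrl.camera_info("top")
print(rects(hsv(p,(8,140,120),(20,255,255)),i,T,.01,100))
```

```text
shift [ -28.5 -545.7 -467.4] turn [19.6 -0.   0.1] | at [ 0.1932 -0.541   0.2305]
[(549.0, 401.2, 81.2, 51.8, 11.5, 445, [175, 187]), (679.3, 436.8, 54.6, 34.2, 56.3, 185, [163, 144])]
```

Request:
step_arm:
  motion:
    - [-28,-546,-467,20,0,0,0]
    - [-28,-546,-467,20,0,0,0]
    - [-28,-546,-467,20,0,0,0]
    - [-28,-546,-467,20,0,0,0]
    - [-28,-546,-467,20,0,0,0]
    - [-28,-546,-467,20,0,0,0]
    - [-28,-546,-467,20,0,0,0]
    - [-28,-546,-467,20,0,0,0]
    - [-28,-546,-467,20,0,0,0]
    - [-28,-546,-467,20,0,0,0]

```text
time_s: 1.35
eef_pos: [0.4163, 0.044, 0.2558]
eef_rot: [-0.002, 0.707, -0.002, -0.707]
wrist_force: [1.0, -1.4, 0.3]
opening: 0.998
```

Request:
step_arm:
  motion:
    - [0,0,0,0,0,0,0]
    - [0,0,0,0,0,0,0]

```text
time_s: 1.6
eef_pos: [0.4156, 0.042, 0.2552]
eef_rot: [0.002, -0.707, 0.002, 0.708]
wrist_force: [0.0, -1.2, 0.9]
opening: 1.001
```

Run:
```python
from h import *
go(.45,.13,.26,90);print(np.round(ctrl.get_obs()["q"],2))
p,d,i,T=shot("wrist");cv2.imwrite("pics/w1.png",p[:,:,::-1])
```

```text
shift [ -4.9 -88.2 -33.9] turn [-0.3  0.1 -0. ] | at [0.4156 0.042  0.2552]
[-0.18 -0.21  1.95 -0.    1.41  1.39]
```

View pics/w1.png

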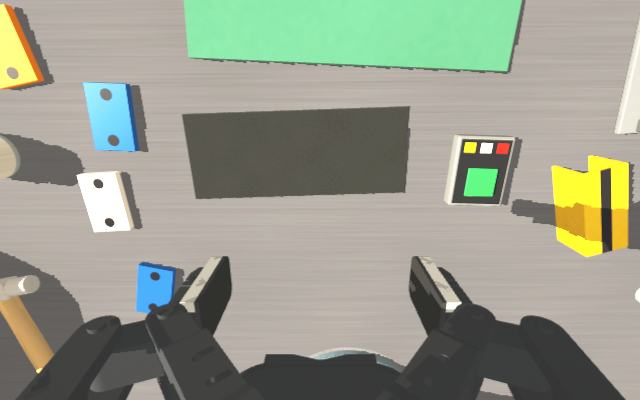

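```bash
cat >> h.py <<'E'
M=dict(blue=((100,120,80),(125,255,255)),white=((0,0,205),(180,45,255)),orange=((8,140,120),(22,255,255)),green=((50,80,40),(85,255,255)),yellow=((22,140,90),(35,255,255)),red=((0,150,100),(4,255,255)))
E
python3 - <<'E'
from h import *
p=cv2.imread("pics/w1.png")[:,:,::-1].copy();i=ctrl.camera_info("wrist");T=Tw()@i["hand_eye"]
for n,z,am in[("blue",.01,800),("white",.01,1000),("green",.022,400),("yellow",.05,300)]:
    print(n,*rects(hsv(p,*M[n]),i,T,z,am),sep="\n  ")
m=hsv(p,(0,0,0),(180,255,62));m[:90]=0;m[215:]=0;m[:,:170]=0;m[:,420:]=0
print("mat",rects(m,i,T,.003,5000))
E
```

```text
blue
  (232.2, 280.6, 85.2, 52.1, -12.8, 1468, [153, 287])
white
  (366.6, 324.1, 83.2, 54.3, 2.8, 2219, [104, 201])
  (514.7, -331.6, 125.5, 27.6, 4.0, 1361, [632, 81])
green
  (393.7, -161.0, 38.2, 36.8, 88.7, 817, [480, 182])
  (565.2, 5.2, 356.4, 69.8, 87.6, 20914, [353, 31])
yellow
  (369.1, -283.5, 130.8, 83.7, 16.6, 4322, [595, 205])
mat []
```

Request:
step_arm:
  motion:
    - [0,-60,-135,0,0,0,0]
    - [0,-60,-135,0,0,0,0]
    - [0,-60,-135,0,0,0,0]
    - [0,-60,-135,0,0,0,0]
    - [0,-60,-135,0,0,0,0]
    - [0,-60,-135,0,0,0,0]

```text
time_s: 2.4
eef_pos: [0.5507, 0.0999, 0.256]
eef_rot: [-0.003, 0.707, -0.003, -0.707]
wrist_force: [0.3, -0.3, -0.1]
opening: 1.003
```

Run:
```python
from h import *
p,d,i,T=shot("wrist");cv2.imwrite("pics/w2.png",p[:,:,::-1]);np.save("pics/w2T.npy",T)
for n,z,am in[("blue",.01,300),("white",.01,1000),("green",.008,400),("orange",.01,300),("yellow",.018,30)]:
    print(n,*rects(hsv(p,*M[n]),i,T,z,am),sep="\n  ")
```

```text
blue
  (475.7, 293.6, 81.8, 52.6, -2.5, 2106, [175, 219])
  (696.0, -2.3, 377.3, 16.7, 87.5, 4989, [407, 36])
white
  (371.5, 327.0, 68.7, 50.7, 3.3, 1117, [160, 283])
  (410.3, 514.0, 100.1, 60.6, -18.8, 1354, [29, 264])
green
  (385.6, -169.8, 40.1, 39.5, 88.3, 617, [507, 275])
  (610.4, 3.7, 370.0, 155.0, 87.5, 38562, [396, 104])
  (712.6, 345.8, 101.1, 44.7, 89.6, 2687, [102, 21])
orange
  (552.1, 399.1, 80.5, 57.1, 11.0, 923, [83, 167])
  (680.9, 433.4, 56.6, 34.5, 56.6, 1544, [26, 54])
yellow
  (354.1, -312.4, 163.7, 90.6, 17.2, 3868, [613, 292])
  (437.7, -142.8, 14.7, 12.0, 89.5, 78, [498, 246])
  (553.6, 396.5, 76.5, 46.7, 10.8, 2151, [80, 164])
  (664.2, -170.4, 29.7, 16.6, -2.2, 364, [557, 65])
  (669.7, -52.3, 30.0, 14.0, -2.4, 308, [453, 61])
  (677.7, 412.9, 20.7, 17.7, 55.5, 192, [40, 56])
  (674.8, 66.1, 29.7, 10.8, -2.6, 243, [348, 56])
  (708.2, -156.2, 14.6, 6.3, -1.4, 45, [553, 22])
  (713.9, -32.1, 14.5, 4.0, 1.3, 37, [439, 17])
  (717.5, 94.3, 17.0, 8.5, -24.9, 43, [323, 14])
```

View pics/w2.png

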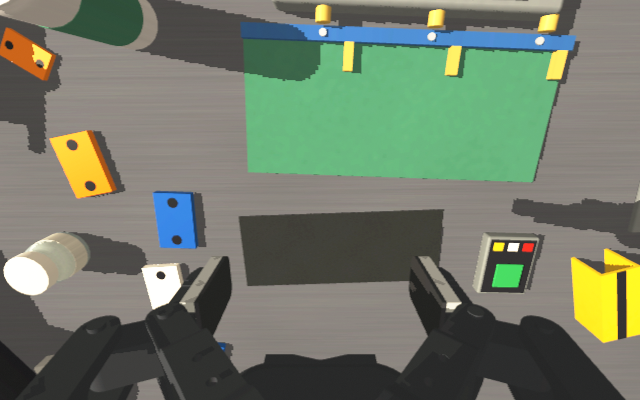

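Run:
```python
from h import *
go(.469,.2945,.06,88.5);go(.469,.2945,.0005,88.5)
```

```text
shift [ 196.  -193.7   83.4] turn [ 1.1 -0.  -0. ] | at [0.5508 0.1002 0.2561]
shift [ 255.5 -193.7   83.4] turn [ 1.1 -0.  -0. ] | at [0.5508 0.1002 0.2561]
```

Request:
step_arm:
  motion:
    - [100,-194,83,1,0,0,0]
    - [100,-194,83,1,0,0,0]
    - [100,-194,83,1,0,0,0]
    - [100,-194,83,1,0,0,0]
    - [196,-194,83,1,0,0,0]
    - [196,-194,83,1,0,0,0]
    - [240,-194,83,1,0,0,0]
    - [250,-194,83,1,0,0,0]
    - [254,-194,83,1,0,0,0]
    - [254,-194,83,1,0,0,0]

```text
time_s: 3.7
eef_pos: [0.4709, 0.2959, 0.0032]
eef_rot: [-0.009, 0.708, -0.008, -0.706]
wrist_force: [0.5, 0.6, -0.5]
opening: 1.002
```

Run:
```python
from h import *
go(.469,.2945,.0005,88.5)
p,d,i,T=shot("wrist");cv2.imwrite("pics/w3.png",p[:,:,::-1])
```

```text
shift [2.7 1.5 1.9] turn [ 0.1 -0.1  0.1] | at [0.4709 0.2959 0.0032]
```

View pics/w3.png

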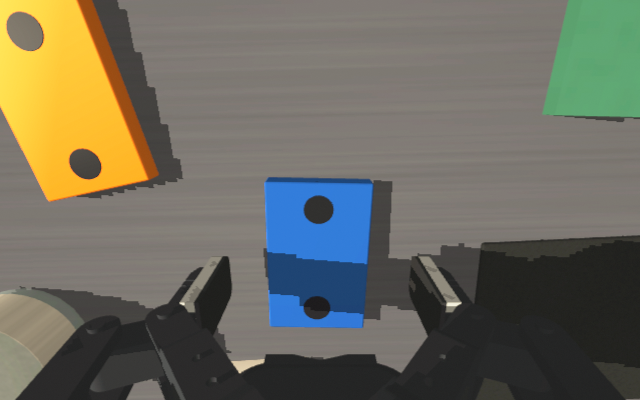

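Request:
step_arm:
  motion:
    - [2.5,0,0,0,0,0,0]
    - [2.5,0,0,0,0,0,255]
    - [2.5,0,0,0,0,0,255]
    - [2.5,0,0,0,0,0,255]
    - [2.5,0,0,0,0,0,255]
    - [2.5,0,0,0,0,0,255]
    - [2.5,0,0,0,0,0,255]
    - [2.5,0,0,0,0,0,255]

```text
time_s: 4.75
eef_pos: [0.4702, 0.2958, -0.0001]
eef_rot: [-0.009, 0.707, -0.008, -0.707]
wrist_force: [-1.1, 0.4, 5.1]
opening: 0.56
```

Request:
step_arm:
  motion:
    - [-50,0,0,0,0,0,255]
    - [-50,0,0,0,0,0,255]
    - [-50,0,0,0,0,0,255]

```text
time_s: 5.12
eef_pos: [0.4694, 0.2954, 0.0488]
eef_rot: [0.008, -0.707, 0.008, 0.707]
wrist_force: [0.2, 0.4, -1.2]
opening: 0.563
```

Run:
```python
from h import *
p,d,i,T=shot("wrist");cv2.imwrite("pics/w4.png",p[:,:,::-1])
z=Tw()[2,3]; print(Tw()[:3,3],rects(hsv(p,*M["blue"]),i,T,z+.009,300))
# corner2 target: plate centre x -42,+26 ; grip centre 6 back
ex=np.array([.99905,-.0436]);ey=np.array([.0436,.99905])
for c in((.6909,.0701),(.6857,-.0498),(.6804,-.1697)):print(np.round(np.array(c)-.048*ex+.025*ey,4))
```

```text
[0.46876653 0.2952165  0.04816114] [(474.5, 294.5, 82.4, 50.2, -1.6, 15449, [320, 251])]
[0.644  0.0972]
[ 0.6388 -0.0227]
[ 0.6335 -0.1426]
```

Run:
```python
from h import *
go(.6353,.1026,.009,87.5)
```

```text
shift [  39.   188.6 -171.1] turn [ 1.1  0.1 -0. ] | at [0.4688 0.2952 0.0482]
```

Request:
step_arm:
  motion:
    - [-10,189,-171,1,0,0,255]
    - [-10,189,-171,1,0,0,255]
    - [-10,189,-171,1,0,0,255]
    - [-10,189,-171,1,0,0,255]
    - [-10,189,-171,1,0,0,255]
    - [-10,189,-171,1,0,0,255]
    - [25,189,-171,1,0,0,255]
    - [35,189,-171,1,0,0,255]
    - [38,189,-171,1,0,0,255]
    - [38,189,-171,1,0,0,255]

```text
time_s: 6.42
eef_pos: [0.6363, 0.1032, 0.0117]
eef_rot: [-0.014, 0.707, -0.014, -0.707]
wrist_force: [-0.3, 0.0, -0.6]
opening: 0.562
```

Run:
```python
from h import *
go(.6353,.1026,.008,87.5)
p,d,i,T=shot("wrist");cv2.imwrite("pics/w5.png",p[:,:,::-1])
```

```text
shift [3.7 0.6 1. ] turn [ 0.2 -0.   0. ] | at [0.6363 0.1032 0.0117]
```

View pics/w5.png

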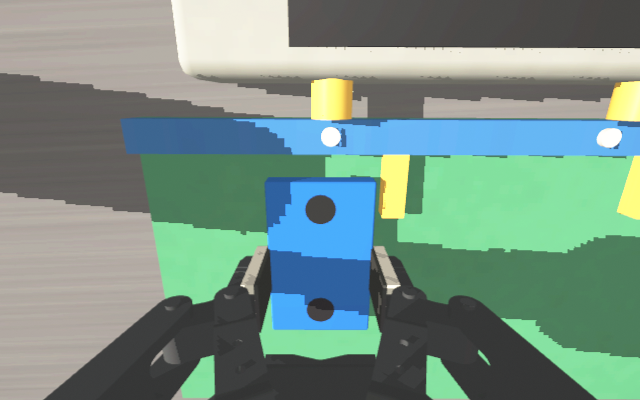

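Request:
step_arm:
  motion:
    - [2,0,0,0,0,0,255]
    - [3,0,0,0,0,0,255]
    - [3,0,-4,0,0,0,255]
    - [3,0,-8,0,0,0,255]
    - [3,0,-10,0,0,0,255]
    - [3,0,-11,0,0,0,255]
    - [3,0,-12,0,0,0,255]
    - [3,0,-12,0,0,0,255]

```text
time_s: 7.48
eef_pos: [0.6477, 0.1021, 0.008]
eef_rot: [0.015, -0.707, 0.015, 0.707]
wrist_force: [-1.9, 0.3, -0.3]
opening: 0.563
```

Request:
step_arm:
  motion:
    - [0,0,-1,0,0,0,255]
    - [0,0,-2,0,0,0,255]
    - [0,0,-2,0,0,0,255]

```text
time_s: 7.85
eef_pos: [0.6477, 0.1021, 0.0079]
eef_rot: [0.014, -0.705, 0.015, 0.709]
wrist_force: [-9.4, -1.1, 6.4]
opening: 0.559
```

Request:
step_arm:
  motion:
    - [0,2,0,0,0,0,255]
    - [0,4,0,0,0,0,255]
    - [0,5,0,0,0,0,255]
    - [0,6,0,0,0,0,255]
    - [0,6,0,0,0,0,255]

```text
time_s: 8.48
eef_pos: [0.6476, 0.099, 0.008]
eef_rot: [0.015, -0.705, 0.013, 0.709]
wrist_force: [-8.6, 10.2, 5.3]
opening: 0.567
```

Request:
step_arm:
  motion:
    - [0,0,0,0,0,0,0]
    - [0,0,0,0,0,0,0]
    - [0,0,0,0,0,0,0]
    - [0,0,0,0,0,0,0]
    - [-30,0,0,0,0,0,0]
    - [-90,0,0,0,0,0,0]
    - [-90,0,0,0,0,0,0]
    - [-90,0,0,0,0,0,0]

```text
time_s: 9.48
eef_pos: [0.6499, 0.0958, 0.0982]
eef_rot: [-0.015, 0.707, -0.015, -0.707]
wrist_force: [0.0, 0.5, -1.2]
opening: 0.997
```

```bash
cat > chk.py <<'E'
from h import *
import sys
p,d,i,T=shot("wrist");cv2.imwrite(f"pics/{sys.argv[1]}.png",p[:,:,::-1])
print("at",Tw()[:3,3])
for n,z,am in[("blue",.018,300),("white",.018,1000),("orange",.018,300),("yellow",.018,30),("green",.008,5000)]:
    print(n,*rects(hsv(p,*M[n]),i,T,z,am),sep="\n  ")
E
python3 chk.py w6
python3 - <<'E'
from h import *
go(.3605,.325,.1,93);go(.3605,.325,.0,93)
E
```

```text
at [0.64902127 0.09587955 0.09700142]
blue
  (657.2, 25.0, 322.2, 95.0, 87.6, 15723, [399, 158])
white
  (747.3, 11.7, 281.6, 53.1, 87.8, 8544, [407, 89])
orange
  (560.5, 361.6, 68.2, 12.8, 10.7, 731, [15, 317])
yellow
  (542.1, 368.3, 54.9, 23.9, -19.9, 594, [8, 336])
  (708.3, -37.4, 15.0, 2.3, -2.3, 49, [505, 122])
  (713.9, 91.8, 14.3, 2.1, -2.4, 62, [320, 122])
green
  (609.4, 4.1, 368.9, 152.9, 87.6, 58914, [412, 235])
  (785.1, 171.8, 254.0, 17.5, 87.7, 5601, [194, 7])
shift [  -2.5 -217.   297.7] turn [-5.4  0.1  0. ] | at [0.649  0.0959 0.097 ]
shift [  97.5 -217.   297.6] turn [-5.4  0.1  0. ] | at [0.649  0.0959 0.097 ]
```

View pics/w6.png

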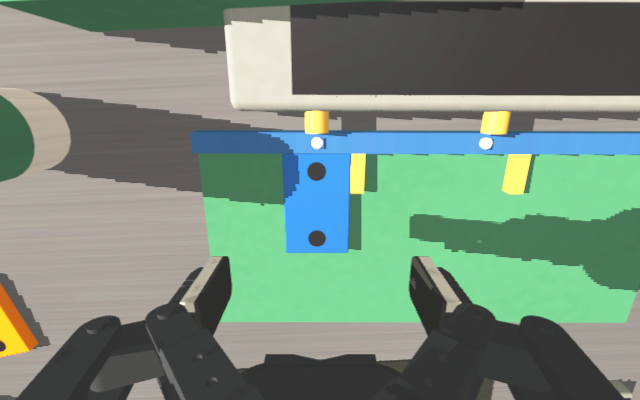

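Request:
step_arm:
  motion:
    - [-5,-217,299,-5,0,0,0]
    - [-5,-217,299,-5,0,0,0]
    - [-5,-217,299,-5,0,0,0]
    - [-5,-217,299,-5,0,0,0]
    - [-5,-217,299,-5,0,0,0]
    - [-5,-217,299,-5,0,0,0]
    - [-5,-217,299,-5,0,0,0]
    - [-5,-217,299,-5,0,0,0]
    - [-5,-217,299,-5,0,0,0]

```text
time_s: 10.65
eef_pos: [0.3609, 0.3243, 0.1027]
eef_rot: [-0.016, -0.707, -0.016, 0.707]
wrist_force: [-0.1, 0.7, 0.0]
opening: 0.998
```

```bash
cat > pl.py <<'E'
from h import *
import sys
n=sys.argv[1];z=float(sys.argv[2])
p,d,i,T=shot("wrist");cv2.imwrite(f"pics/p_{n}.png",p[:,:,::-1])
m=cv2.morphologyEx(hsv(p,*M[n]),cv2.MORPH_CLOSE,np.ones((25,25)))
for r in rects(m,i,T,z,1500):
    print(r)
    if 70<r[2]<95 and 44<r[3]<64:
        a=np.radians(r[4]);s=np.sign(np.cos(a)) or 1
        go(r[0]/1e3-.006*np.cos(a)*s,r[1]/1e3-.006*np.sin(a)*s,z-.01,r[4]+90)
E
python3 pl.py white .01
```

```text
(365.4, 327.6, 78.7, 48.7, 3.2, 5628, [315, 194])
shift [102.8  -3.1   1.5] turn [-0.7  0.  -0. ] | at [0.3611 0.3242 0.1028]
(424.2, 500.9, 68.8, 67.4, 6.1, 7182, [81, 106])
```

Request:
step_arm:
  motion:
    - [50,-3,2,-0.5,0,0,0]
    - [85,-3,2,-0.5,0,0,0]
    - [98,-3,2,-0.5,0,0,0]
    - [102,-3,2,-0.5,0,0,0]
    - [102,-3,2,-0.5,0,0,255]
    - [102,-3,2,-0.5,0,0,255]
    - [102,-3,2,-0.5,0,0,255]
    - [102,-3,2,-0.5,0,0,255]
    - [102,-3,2,-0.5,0,0,255]
    - [102,-3,2,-0.5,0,0,255]

```text
time_s: 11.95
eef_pos: [0.3591, 0.3286, 0.0029]
eef_rot: [0.019, 0.708, 0.02, -0.706]
wrist_force: [-0.6, -0.6, 8.1]
opening: 0.559
```

Request:
step_arm:
  motion:
    - [-50,0,0,0,0,0,255]
    - [-50,0,0,0,0,0,255]
    - [-50,0,0,0,0,0,255]

```text
time_s: 12.32
eef_pos: [0.3581, 0.3282, 0.0516]
eef_rot: [0.019, 0.707, 0.02, -0.706]
wrist_force: [0.4, -0.8, -1.5]
opening: 0.556
```

Run:
```python
from h import *
p,d,i,T=shot("wrist");cv2.imwrite("pics/w7.png",p[:,:,::-1])
z=Tw()[2,3]; print(Tw()[:3,3],rects(hsv(p,*M["white"]),i,T,z+.01,1000))
go(.6301,-.0173,.011,87.5)
```

```text
[0.35746858 0.3278089  0.05084863] [(337.4, 328.9, 43.1, 20.4, -86.9, 1220, [308, 312]), (382.5, 329.0, 48.0, 43.4, -87.4, 7946, [321, 216]), (423.9, 451.2, 54.1, 24.4, -14.4, 6129, [22, 108])]
shift [  39.8  359.6 -253.3] turn [ 5.6  0.  -0. ] | at [0.3575 0.3278 0.0508]
```

Request:
step_arm:
  motion:
    - [-15,359,-254,5.5,0,0,255]
    - [-15,359,-254,5.5,0,0,255]
    - [-15,359,-254,5.5,0,0,255]
    - [-15,359,-254,5.5,0,0,255]
    - [-15,359,-254,5.5,0,0,255]
    - [-15,359,-254,5.5,0,0,255]
    - [-15,359,-254,5.5,0,0,255]
    - [-15,359,-254,5.5,0,0,255]
    - [-15,359,-254,5.5,0,0,255]
    - [-15,359,-254,5.5,0,0,255]

```text
time_s: 13.62
eef_pos: [0.6296, -0.015, 0.0651]
eef_rot: [0.014, -0.706, 0.014, 0.708]
wrist_force: [-0.0, 0.0, -1.5]
opening: 0.559
```

Run:
```python
from h import *
go(.6301,-.0173,.011,87.5)
```

```text
shift [54.1  2.3 -0.7] turn [0.2 0.1 0. ] | at [ 0.6296 -0.015   0.0651]
```

Lower, then push on toward the fence.

Request:
step_arm:
  motion:
    - [40,2,0,0,0,0,255]
    - [50,2,0,0,0,0,255]
    - [54,2,0,0,0,0,255]
    - [54,2,-4,0,0,0,255]
    - [54,2,-8,0,0,0,255]
    - [54,2,-10,0,0,0,255]
    - [54,2,-12,0,0,0,255]
    - [54,2,-13,0,0,0,255]
    - [54,2,-13,0,0,0,255]

```text
time_s: 14.75
eef_pos: [0.6408, -0.0189, 0.012]
eef_rot: [0.015, -0.704, 0.014, 0.71]
wrist_force: [-14.7, 0.3, 8.5]
opening: 0.559
```

Request:
step_arm:
  motion:
    - [0,2,0,0,0,0,255]
    - [0,4,0,0,0,0,255]
    - [0,5,0,0,0,0,255]
    - [0,5,0,0,0,0,255]

```text
time_s: 15.25
eef_pos: [0.6407, -0.0215, 0.0111]
eef_rot: [0.016, -0.704, 0.013, 0.71]
wrist_force: [-8.7, 7.6, 2.3]
opening: 0.554
```

Request:
step_arm:
  motion:
    - [0,0.5,0,0,0,0,255]
    - [0,0.5,0,0,0,0,0]
    - [0,0.5,0,0,0,0,0]
    - [0,0.5,0,0,0,0,0]
    - [0,0.5,0,0,0,0,0]
    - [-30,0,0,0,0,0,0]
    - [-90,0,0,0,0,0,0]
    - [-90,0,0,0,0,0,0]
    - [-90,0,0,0,0,0,0]

```text
time_s: 16.38
eef_pos: [0.6439, -0.0242, 0.1023]
eef_rot: [-0.015, 0.707, -0.015, -0.707]
wrist_force: [0.1, -0.1, -0.3]
opening: 1.002
```

```bash
python3 chk.py w8|head -8
python3 - <<'E'
from h import *
go(.546,.398,.1,101)
E
```

```text
at [ 0.64310203 -0.02401991  0.10107932]
blue
  (656.5, 1.4, 368.7, 94.5, 87.6, 16789, [265, 154])
white
  (646.8, -22.3, 78.9, 50.0, -2.4, 6192, [316, 200])
  (753.0, 1.9, 321.8, 62.5, 87.9, 12704, [302, 63])
orange
yellow
shift [   1.4 -417.6  114.5] turn [-13.4   0.1   0. ] | at [ 0.6431 -0.024   0.1011]
```

View pics/w8.png

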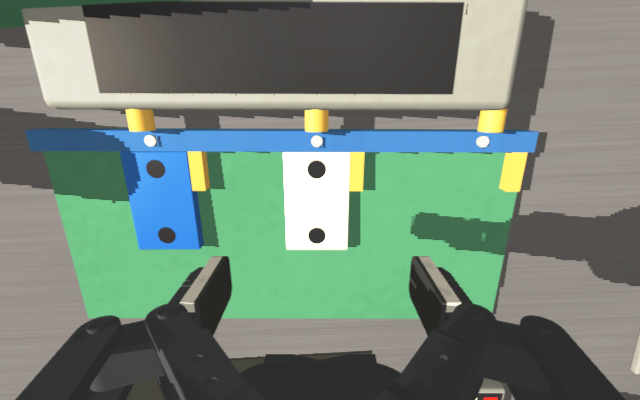

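Request:
step_arm:
  motion:
    - [-40,-200,114,-13,0,0,0]
    - [-40,-200,114,-13,0,0,0]
    - [-40,-200,114,-13,0,0,0]
    - [-40,-200,114,-13,0,0,0]
    - [0,-417,115,-13,0,0,0]
    - [0,-417,115,-13,0,0,0]
    - [0,-417,115,-13,0,0,0]
    - [0,-417,115,-13,0,0,0]
    - [0,-417,115,-13,0,0,0]
    - [0,-417,115,-13,0,0,0]

```text
time_s: 17.68
eef_pos: [0.5454, 0.3962, 0.1006]
eef_rot: [-0.066, -0.703, -0.065, 0.705]
wrist_force: [-0.0, -0.8, 1.2]
opening: 1.0
```

```bash
python3 pl.py orange .01
```

```text
(552.2, 402.9, 80.6, 49.4, 10.9, 1666, [325, 185])
shift [101.1  -5.7  -1.7] turn [-0.3  0.1 -0. ] | at [0.5459 0.3959 0.1011]
(666.8, 432.7, 51.7, 28.5, -79.3, 2130, [300, 14])
```

Request:
step_arm:
  motion:
    - [50,-5.5,-2,0,0,0,0]
    - [85,-5.5,-2,0,0,0,0]
    - [98,-5.5,-2,0,0,0,0]
    - [102,-5.5,-2,0,0,0,0]
    - [102,-5.5,-2,0,0,0,255]
    - [102,-5.5,-2,0,0,0,255]
    - [102,-5.5,-2,0,0,0,255]
    - [102,-5.5,-2,0,0,0,255]
    - [102,-5.5,-2,0,0,0,255]
    - [102,-5.5,-2,0,0,0,255]

```text
time_s: 18.98
eef_pos: [0.5487, 0.4039, 0.0025]
eef_rot: [0.065, 0.705, 0.066, -0.703]
wrist_force: [-0.1, -0.1, 7.0]
opening: 0.557
```

Request:
step_arm:
  motion:
    - [-60,0,0,0,0,0,255]
    - [-60,0,0,0,0,0,255]
    - [-60,0,0,0,0,0,255]

```text
time_s: 19.35
eef_pos: [0.5472, 0.4032, 0.0607]
eef_rot: [0.066, 0.704, 0.066, -0.704]
wrist_force: [1.0, -0.3, -1.4]
opening: 0.557
```

Run:
```python
from h import *
p,d,i,T=shot("wrist");cv2.imwrite("pics/w9.png",p[:,:,::-1])
z=Tw()[2,3]; print(Tw()[:3,3],rects(hsv(p,(5,140,120),(25,255,255)),i,T,z+.01,1000))
go(.6249,-.1370,.06,87.5)
```

```text
[0.54635361 0.40277371 0.05947303] [(552.5, 403.2, 80.9, 49.4, 10.8, 14950, [320, 251]), (651.6, 425.5, 31.2, 15.3, -79.3, 1913, [311, 12])]
shift [-3.00e-01  5.45e+02  2.25e+01] turn [13.1  0.1 -0. ] | at [0.5464 0.4028 0.0595]
```

Request:
step_arm:
  motion:
    - [-5,545,22,13,0,0,255]
    - [-5,545,22,13,0,0,255]
    - [-5,545,22,13,0,0,255]
    - [-5,545,22,13,0,0,255]
    - [-5,545,22,13,0,0,255]
    - [-5,545,22,13,0,0,255]
    - [-5,545,22,13,0,0,255]
    - [-5,545,22,13,0,0,255]
    - [-5,545,22,13,0,0,255]
    - [-5,545,22,13,0,0,255]

```text
time_s: 20.65
eef_pos: [0.6254, -0.1402, 0.0637]
eef_rot: [0.016, -0.706, 0.016, 0.707]
wrist_force: [0.3, 0.0, -1.2]
opening: 0.554
```

Request:
step_arm:
  motion:
    - [0,0,0,0,0,0,255]
    - [0,0,0,0,0,0,255]

```text
time_s: 20.9
eef_pos: [0.6254, -0.1349, 0.0643]
eef_rot: [0.014, -0.706, 0.014, 0.708]
wrist_force: [0.4, 0.2, -1.8]
opening: 0.557
```

Run:
```python
from h import *
go(.6249,-.1370,.011,87.5)
```

```text
shift [53.3  2.2  0.4] turn [0.2 0.1 0.1] | at [ 0.6254 -0.1349  0.0643]
```

Request:
step_arm:
  motion:
    - [40,2,0,0,0,0,255]
    - [50,2,0,0,0,0,255]
    - [53,2,0,0,0,0,255]
    - [53,2,-4,0,0,0,255]
    - [53,2,-8,0,0,0,255]
    - [53,2,-10,0,0,0,255]
    - [53,2,-12,0,0,0,255]
    - [53,2,-13,0,0,0,255]
    - [53,2,-13,0,0,0,255]

```text
time_s: 22.02
eef_pos: [0.638, -0.1391, 0.0119]
eef_rot: [0.015, -0.706, 0.014, 0.708]
wrist_force: [-5.0, 0.1, 2.4]
opening: 0.558
```

Request:
step_arm:
  motion:
    - [0,0,-1,0,0,0,255]
    - [0,2,-1,0,0,0,255]
    - [0,4,-1,0,0,0,255]
    - [0,5,-1,0,0,0,255]
    - [0,5,-1,0,0,0,255]

```text
time_s: 22.65
eef_pos: [0.6379, -0.1416, 0.011]
eef_rot: [0.016, -0.705, 0.013, 0.709]
wrist_force: [-5.5, 7.7, 1.0]
opening: 0.553
```

Request:
step_arm:
  motion:
    - [0,0.5,-0.5,0,0,0,255]
    - [0,0.5,-0.5,0,0,0,0]
    - [0,0.5,-0.5,0,0,0,0]
    - [0,0.5,-0.5,0,0,0,0]
    - [0,0.5,-0.5,0,0,0,0]
    - [-30,0,0,0,0,0,0]
    - [-90,0,0,0,0,0,0]
    - [-90,0,0,0,0,0,0]
    - [-90,0,0,0,0,0,0]

```text
time_s: 23.78
eef_pos: [0.6398, -0.1443, 0.1023]
eef_rot: [-0.015, 0.707, -0.015, -0.707]
wrist_force: [0.5, -1.1, 0.3]
opening: 0.997
```

```bash
python3 chk.py w10|head -8
python3 - <<'E'
from h import *
p=cv2.imread("pics/w10.png")[:,:,::-1].copy();i=ctrl.camera_info("wrist");T=Tw()@i["hand_eye"]
print(rects(hsv(p,(5,140,120),(25,255,255)),i,T,.018,300))
go(.363,-.301,.2,106.7)
E
```

```text
at [ 0.63904849 -0.14393975  0.1010652 ]
blue
  (655.1, -34.8, 296.4, 94.6, 87.6, 11709, [147, 159])
white
  (646.8, -22.7, 79.0, 49.6, -2.4, 6143, [161, 200])
  (756.1, -79.3, 132.5, 51.5, 87.7, 3078, [230, 19])
orange
  (641.5, -142.4, 78.3, 50.3, -2.4, 6146, [316, 201])
[(479.1, -418.5, 82.5, 26.2, 15.3, 410, [624, 350]), (640.8, -145.8, 78.0, 57.6, -2.4, 6164, [318, 200]), (673.0, 57.3, 32.3, 15.7, -21.0, 374, [46, 175]), (707.9, -23.6, 14.4, 12.4, -2.4, 312, [144, 121])]
shift [-98.6 168.3 269.5] turn [-19.1   0.1   0. ] | at [ 0.639  -0.1439  0.1011]
```

View pics/w10.png

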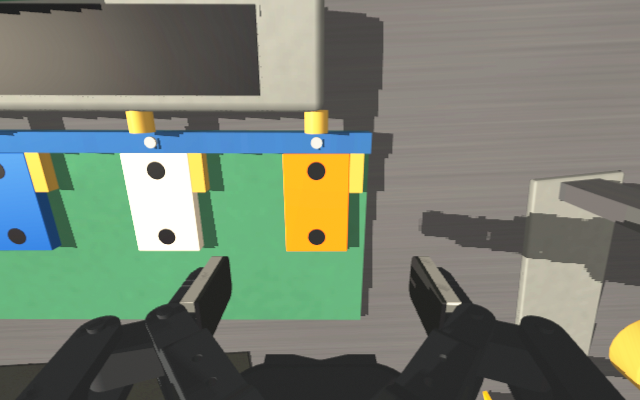

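Request:
step_arm:
  motion:
    - [-60,20,40,-5,0,0,0]
    - [-99,100,170,-15,0,0,0]
    - [-99,168,269,-19,0,0,0]
    - [-99,168,269,-19,0,0,0]
    - [-99,168,269,-19,0,0,0]
    - [-99,168,269,-19,0,0,0]
    - [-99,168,269,-19,0,0,0]
    - [-99,168,269,-19,0,0,0]
    - [-99,168,269,-19,0,0,0]
    - [-99,168,269,-19,0,0,0]

```text
time_s: 25.08
eef_pos: [0.3648, -0.3002, 0.2007]
eef_rot: [-0.103, -0.699, -0.103, 0.7]
wrist_force: [0.2, -0.3, 0.2]
opening: 1.001
```

Run:
```python
from h import *
p,d,i,T=shot("wrist");cv2.imwrite("pics/w11.png",p[:,:,::-1])
v,u=np.mgrid[:400,:640];c=np.stack([(u-i["cx"])/i["fx"]*d,(v-i["cy"])/i["fy"]*d,d],-1)
W=c@T[:3,:3].T+T[:3,3]
for lo,hi in((.043,.06),(.12,.155)):
    m=((W[...,2]>lo)&(W[...,2]<hi)&(d>0)&(v<255)).astype(np.uint8)*255
    print(np.median(W[...,2][m>0]),rects(m,i,T,.05 if lo<.1 else .14,300))
print(rects(hsv(p,(0,150,70),(6,255,255)),i,T,.137,300))
go(.363,-.301,.03,106.7)
```

```text
0.04984913255411555 [(414.5, -603.1, 43.8, 18.1, 26.2, 402, [617, 222]), (364.7, -300.4, 110.2, 49.9, 16.6, 5446, [319, 180]), (486.1, -573.5, 58.2, 17.4, 24.1, 631, [631, 146]), (563.0, -468.6, 49.0, 15.2, 73.4, 496, [580, 20])]
0.14168020967341505 [(476.8, -356.6, 92.2, 32.2, 4.0, 7156, [461, 76])]
[(460.5, -474.7, 149.9, 38.8, 34.4, 7125, [618, 143]), (479.7, -359.1, 89.2, 29.3, 3.8, 6738, [465, 70])]
shift [170.8   0.3   1.8] turn [0. 0. 0.] | at [ 0.3647 -0.3003  0.2008]
```

View pics/w11.png

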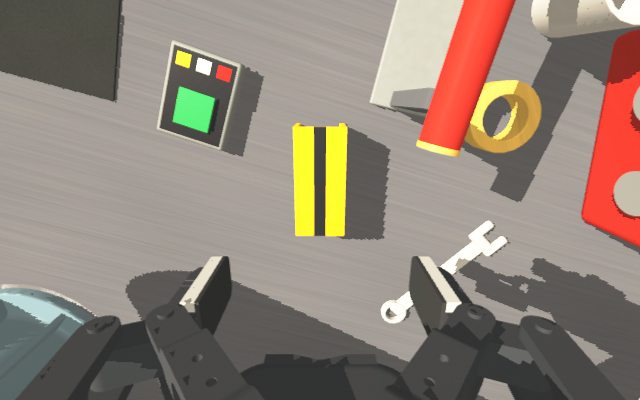

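Request:
step_arm:
  motion:
    - [90,0,0,0,0,0,0]
    - [140,0,0,0,0,0,0]
    - [176,0,0,0,0,0,0]
    - [180,0,0,0,0,0,0]
    - [180,0,0,0,0,0,255]
    - [180,0,0,0,0,0,255]
    - [180,0,0,0,0,0,255]
    - [180,0,0,0,0,0,255]
    - [180,0,0,0,0,0,255]
    - [180,0,0,0,0,0,255]

```text
time_s: 26.38
eef_pos: [0.3657, -0.3027, 0.0238]
eef_rot: [0.104, 0.701, 0.101, -0.699]
wrist_force: [0.2, 1.2, 5.4]
opening: 0.576
```

Request:
step_arm:
  motion:
    - [-60,0,0,0,0,0,255]
    - [-120,0,0,0,0,0,255]
    - [-190,0,0,0,0,0,255]
    - [-190,0,0,0,0,0,255]
    - [-190,0,0,0,0,0,255]
    - [-190,0,0,0,0,0,255]

```text
time_s: 27.12
eef_pos: [0.3634, -0.2999, 0.2094]
eef_rot: [-0.101, -0.699, -0.103, 0.7]
wrist_force: [0.4, 0.4, -2.0]
opening: 0.574
```

Run:
```python
from h import *
go(.53,-.3555,.2,93.9)
```

```text
shift [   9.   101.  -143.7] turn [12.7  0.1  0.2] | at [ 0.3634 -0.2999  0.2094]
```

Request:
step_arm:
  motion:
    - [0,102,-165,12.5,0,0,255]
    - [0,102,-165,12.5,0,0,255]
    - [0,102,-165,12.5,0,0,255]
    - [0,102,-165,12.5,0,0,255]
    - [0,102,-165,12.5,0,0,255]
    - [0,102,-165,12.5,0,0,255]
    - [0,102,-165,12.5,0,0,255]
    - [0,102,-165,12.5,0,0,255]

```text
time_s: 28.12
eef_pos: [0.5509, -0.3516, 0.2119]
eef_rot: [0.026, 0.707, 0.025, -0.706]
wrist_force: [-0.2, -0.1, -1.9]
opening: 0.574
```

Run:
```python
from h import *
p,d,i,T=shot("wrist");cv2.imwrite("pics/w12.png",p[:,:,::-1])
print(rects(hsv(p,(0,150,70),(6,255,255)),i,T,.137,300));print(rects(hsv(p,*M["yellow"]),i,T,Tw()[2,3]+.026,800))
pt,dt,it,Tt=shot("top");cv2.imwrite("pics/t12.png",pt[:,:,::-1])
print(rects(hsv(pt,(0,150,100),(4,255,255)),it,Tt,.137,100))
go(.553,-.3555,.13,93.9)
```

```text
[(496.0, -562.8, 263.5, 104.8, 21.1, 20507, [570, 244]), (629.2, -352.1, 84.6, 26.8, 4.0, 5171, [327, 97])]
[(580.9, -370.8, 52.5, 28.7, 4.1, 5569, [363, 224]), (580.9, -334.8, 47.5, 18.9, 4.1, 4763, [282, 218])]
[(642.9, -348.5, 48.7, 25.9, 0.8, 127, [442, 139]), (541.0, -726.4, 424.4, 219.2, -69.2, 8824, [573, 181]), (812.3, -148.5, 90.1, 22.9, 85.3, 228, [365, 80]), (801.0, -272.5, 86.8, 32.6, 11.2, 271, [411, 84]), (840.9, -472.0, 86.9, 41.2, 11.4, 327, [484, 68])]
shift [81.7  4.  -1.5] turn [ 0.2 -0.  -0. ] | at [ 0.5512 -0.3516  0.2117]
```

View pics/w12.png

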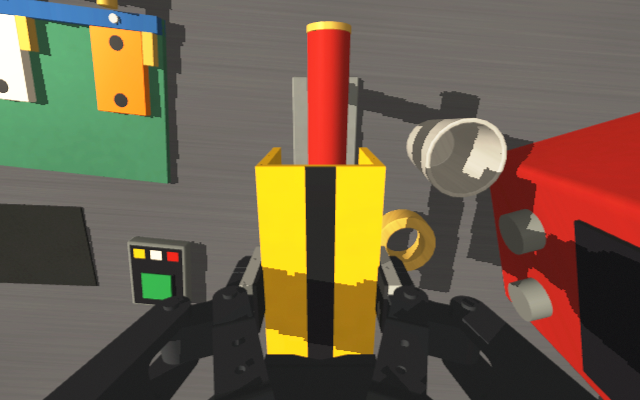

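Request:
step_arm:
  motion:
    - [0,5,-3,0,0,0,255]
    - [10,5,-3,0,0,0,255]
    - [40,5,-3,0,0,0,255]
    - [60,5,-3,0,0,0,255]
    - [70,5,-3,0,0,0,255]
    - [70,5,-3,0,0,0,255]

```text
time_s: 28.98
eef_pos: [0.5545, -0.3559, 0.1402]
eef_rot: [-0.025, -0.706, -0.026, 0.707]
wrist_force: [-0.2, 1.0, -1.4]
opening: 0.572
```

Request:
step_arm:
  motion:
    - [8,0,0,0,0,0,255]
    - [14,0,0,0,0,0,255]
    - [17,0,0,0,0,0,255]
    - [19,0,0,0,0,0,255]
    - [19,0,0,0,0,0,255]

```text
time_s: 29.6
eef_pos: [0.5549, -0.3563, 0.1222]
eef_rot: [0.026, 0.707, 0.025, -0.707]
wrist_force: [-0.4, 0.1, -1.8]
opening: 0.576
```

Request:
step_arm:
  motion:
    - [1.5,0,0,0,0,0,255]
    - [3,0,0,0,0,0,255]
    - [3,0,0,0,0,0,255]

```text
time_s: 29.98
eef_pos: [0.555, -0.3564, 0.1218]
eef_rot: [0.026, 0.707, 0.025, -0.706]
wrist_force: [-6.9, 3.6, 12.4]
opening: 0.573
```

Seated on the tube. Release and rise.

Request:
step_arm:
  motion:
    - [0,0,0,0,0,0,0]
    - [0,0,0,0,0,0,0]
    - [0,0,0,0,0,0,0]
    - [0,0,0,0,0,0,0]
    - [-30,0,0,0,0,0,0]
    - [-90,0,0,0,0,0,0]
    - [-130,0,0,0,0,0,0]
    - [-130,0,0,0,0,0,0]
    - [-130,0,0,0,0,0,0]

```text
time_s: 31.1
eef_pos: [0.5545, -0.3559, 0.2483]
eef_rot: [-0.025, -0.706, -0.026, 0.707]
wrist_force: [0.4, 0.5, -0.5]
opening: 1.003
```

Run:
```python
from h import *
p,d,i,T=shot("wrist");cv2.imwrite("pics/w13.png",p[:,:,::-1])
v,u=np.mgrid[:400,:640];c=np.stack([(u-i["cx"])/i["fx"]*d,(v-i["cy"])/i["fy"]*d,d],-1);W=c@T[:3,:3].T+T[:3,3]
m=((W[...,2]>.146)&(W[...,2]<.16)&(d>0)).astype(np.uint8)*255
print("guard",rects(m,i,T,.148,500))
print("tube",rects(hsv(p,(0,150,70),(6,255,255)),i,T,.137,300))
o=ctrl.camera("top")[0];it=ctrl.camera_info("top")
for n in("white","orange","blue"):print(n,[r for r in rects(hsv(o,*M[n]),it,it["T"],.018,150) if r[0]>580 and abs(r[1])<200])
go(.394,-.1618,.12,93.9)
go(.394,-.1618,.06,93.9)
```

```text
guard [(530.6, -567.4, 164.0, 66.6, -5.1, 2033, [569, 222]), (555.4, -357.3, 109.5, 49.9, 4.1, 7592, [320, 194])]
tube [(462.4, -362.8, 62.9, 26.8, 3.3, 1500, [319, 285]), (473.5, -597.2, 324.5, 136.0, 21.8, 20484, [572, 242]), (640.5, -351.4, 61.9, 26.9, 4.0, 2834, [321, 88])]
white [(649.6, -20.8, 91.8, 49.6, -1.5, 464, [320, 150]), (886.1, 119.8, 177.4, 18.4, 88.8, 294, [270, 72]), (1025.9, 180.1, 411.0, 172.1, 88.9, 5449, [245, 26])]
orange [(636.5, -144.2, 77.0, 52.5, -1.9, 428, [361, 152])]
blue [(655.7, 53.2, 133.8, 88.8, 88.7, 468, [289, 143])]
shift [ 127.8 -204.4  145.3] turn [0.2 0.1 0.1] | at [ 0.554  -0.3555  0.2469]
shift [ 187.8 -204.3  145.2] turn [0.2 0.1 0.1] | at [ 0.554  -0.3555  0.2469]
```

View pics/w13.png

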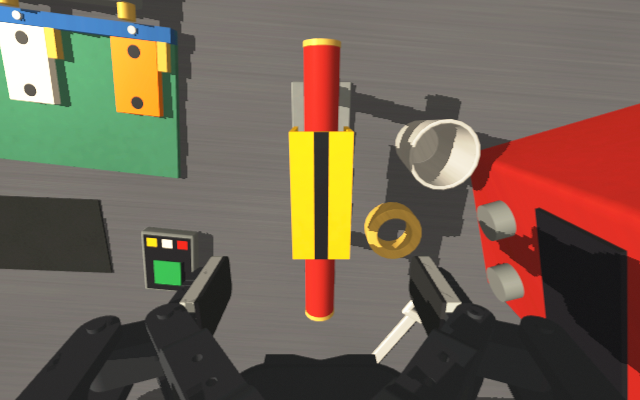

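Request:
step_arm:
  motion:
    - [60,-204,145,0,0,0,255]
    - [60,-204,145,0,0,0,255]
    - [60,-204,145,0,0,0,255]
    - [60,-204,145,0,0,0,255]
    - [60,-204,145,0,0,0,255]
    - [188,-204,145,0,0,0,255]
    - [188,-204,145,0,0,0,255]
    - [188,-204,145,0,0,0,255]
    - [188,-204,145,0,0,0,255]
    - [188,-204,145,0,0,0,255]

```text
time_s: 32.45
eef_pos: [0.3975, -0.1649, 0.0638]
eef_rot: [0.027, 0.708, 0.024, -0.705]
wrist_force: [-0.6, -0.2, -0.4]
opening: -0.0
```

Run:
```python
from h import *
p,d,i,T=shot("wrist");cv2.imwrite("pics/w14.png",p[:,:,::-1])
print(rects(hsv(p,*M["green"]),i,T,.022,200))
go(.394,-.1618,.022,93.9)
o=ctrl.camera("top")[0]
cv2.imwrite("pics/t14.png",cv2.resize(o[110:270,190:490],None,fx=2.6,fy=2.6,interpolation=cv2.INTER_CUBIC)[:,:,::-1])
```

```text
[(394.4, -160.3, 36.8, 36.6, -2.0, 2367, [311, 229]), (521.2, -146.2, 60.2, 6.9, -85.8, 847, [302, 4])]
shift [41.6 -3.3  3.3] turn [ 0.2 -0.2 -0.2] | at [ 0.3974 -0.1647  0.0637]
```

View pics/t14.png

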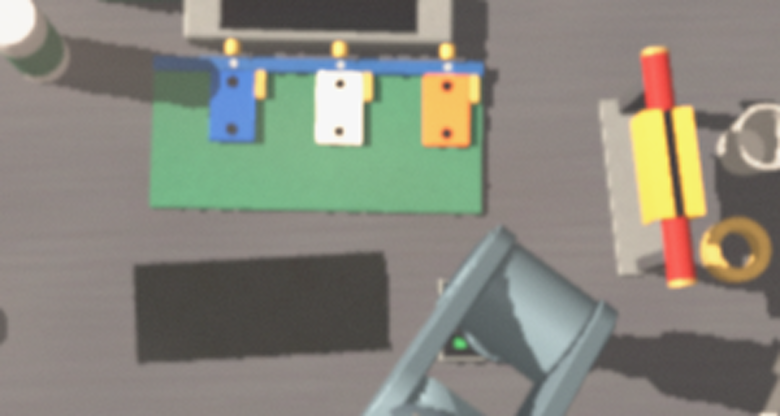

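Request:
step_arm:
  motion:
    - [15,-4,3,0,0,0,255]
    - [30,-4,3,0,0,0,255]
    - [36,-4,3,0,0,0,255]
    - [36,-4,3,0,0,0,255]
    - [36,-4,3,0,0,0,255]

```text
time_s: 33.17
eef_pos: [0.3925, -0.1597, 0.0254]
eef_rot: [0.026, 0.707, 0.025, -0.707]
wrist_force: [0.5, -1.0, 0.2]
opening: -0.001
```

Request:
step_arm:
  motion:
    - [2,0,0,0,0,0,255]
    - [3,0,0,0,0,0,255]
    - [4,0,0,0,0,0,255]
    - [4,0,0,0,0,0,255]

```text
time_s: 33.67
eef_pos: [0.3924, -0.1596, 0.0213]
eef_rot: [0.026, 0.707, 0.025, -0.707]
wrist_force: [-1.1, 0.8, 4.0]
opening: -0.001
```

Request:
step_arm:
  motion:
    - [1.5,0,0,0,0,0,255]
    - [2.5,0,0,0,0,0,255]
    - [2.5,0,0,0,0,0,255]
    - [2.5,0,0,0,0,0,255]
    - [2.5,0,0,0,0,0,255]
    - [2.5,0,0,0,0,0,255]

```text
time_s: 34.42
eef_pos: [0.3925, -0.1597, 0.0206]
eef_rot: [-0.026, -0.706, -0.026, 0.707]
wrist_force: [-8.5, 6.0, 30.8]
opening: 0.0
```

Request:
step_arm:
  motion:
    - [-20,0,0,0,0,0,255]
    - [-90,0,0,0,0,0,0]
    - [-90,0,0,0,0,0,0]
    - [-90,0,0,0,0,0,0]

```text
time_s: 34.92
eef_pos: [0.3924, -0.1596, 0.1089]
eef_rot: [0.026, 0.707, 0.025, -0.706]
wrist_force: [-0.2, 0.7, -0.3]
opening: 0.635
```

Run:
```python
from h import *
p=cv2.imread("pics/t14.png");  # full-size mat from first top picture
f=np.load("pics/top0.npz");q=f["p"];i=ctrl.camera_info("top")
g=cv2.cvtColor(q,cv2.COLOR_RGB2HSV)[...,2];print(g[228,290],g[265,250],g[200,330])
m=((g<70)*255).astype(np.uint8);mm=np.zeros_like(m);mm[195:262,225:352]=m[195:262,225:352]
mm=cv2.morphologyEx(mm,cv2.MORPH_OPEN,np.ones((5,5)));print(rects(mm,i,f["T"],.003,1000))
go(.634,-.1430,.1,87.5)
```

```text
71 141 144
[]
shift [   9.2    0.9 -242.1] turn [ 6.6 -0.1 -0.1] | at [ 0.3924 -0.1596  0.1089]
```

Request:
step_arm:
  motion:
    - [5,1,-242,6.5,0,0,0]
    - [5,1,-242,6.5,0,0,0]
    - [5,1,-242,6.5,0,0,0]
    - [5,1,-242,6.5,0,0,0]
    - [5,1,-242,6.5,0,0,0]
    - [5,1,-242,6.5,0,0,0]
    - [5,1,-242,6.5,0,0,0]
    - [5,1,-242,6.5,0,0,0]

```text
time_s: 35.92
eef_pos: [0.6328, -0.1432, 0.1039]
eef_rot: [0.015, -0.707, 0.015, 0.707]
wrist_force: [-0.2, 0.4, -0.2]
opening: 0.998
```

```bash
python3 - <<'E'
from h import *
f=np.load("pics/top0.npz");q=f["p"];i=ctrl.camera_info("top")
g=cv2.cvtColor(q,cv2.COLOR_RGB2HSV)[...,2]
m=((g<105)*255).astype(np.uint8);mm=np.zeros_like(m);mm[195:262,225:352]=m[195:262,225:352]
mm=cv2.morphologyEx(mm,cv2.MORPH_OPEN,np.ones((5,5)));print("mat",rects(mm,i,f["T"],.003,1000))
E
python3 pl.py orange .018
```

```text
mat [(425.2, 68.1, 281.5, 109.0, -88.4, 3538, [290, 228])]
(466.7, -422.9, 105.7, 24.6, 15.2, 1512, [630, 358])
(656.6, -148.1, 110.4, 60.4, -2.3, 7022, [321, 170])
```

Run:
```python
from h import *
go(.6365,-.1425,.011,87.5)
```

```text
shift [93.1 -0.9 -3.3] turn [ 0.1 -0.  -0. ] | at [ 0.6331 -0.1433  0.1041]
```

Request:
step_arm:
  motion:
    - [50,-1,-3,0,0,0,0]
    - [80,-1,-3,0,0,0,0]
    - [90,-1,-3,0,0,0,0]
    - [93,-1,-3,0,0,0,0]
    - [93,-1,-3,0,0,0,255]
    - [93,-1,-3,0,0,0,255]
    - [93,-1,-3,0,0,0,255]
    - [93,-1,-3,0,0,0,255]
    - [93,-1,-3,0,0,0,255]
    - [93,-1,-3,0,0,0,255]

```text
time_s: 37.22
eef_pos: [0.6378, -0.1415, 0.013]
eef_rot: [-0.015, 0.708, -0.014, -0.706]
wrist_force: [-2.4, 4.2, 8.5]
opening: 0.549
```

Request:
step_arm:
  motion:
    - [-50,0,4,0,0,0,255]
    - [-50,0,4,0,0,0,255]
    - [-50,0,4,0,0,0,255]

```text
time_s: 37.6
eef_pos: [0.6328, -0.1419, 0.061]
eef_rot: [-0.014, 0.707, -0.015, -0.707]
wrist_force: [0.1, 0.2, -1.4]
opening: 0.548
```

Run:
```python
from h import *
go(.4165,-.022,.03,91.6)
```

```text
shift [  30.8 -111.   221. ] turn [-4. -0. -0.] | at [ 0.6328 -0.1419  0.061 ]
```

Request:
step_arm:
  motion:
    - [0,-111,221,-4,0,0,255]
    - [0,-111,221,-4,0,0,255]
    - [0,-111,221,-4,0,0,255]
    - [0,-111,221,-4,0,0,255]
    - [0,-111,221,-4,0,0,255]
    - [25,-111,221,-4,0,0,255]
    - [45,-111,221,-4,0,0,255]
    - [52,-111,221,-4,0,0,255]
    - [53,-111,221,-4,0,0,255]
    - [53,-111,221,-4,0,0,255]

```text
time_s: 38.85
eef_pos: [0.4159, -0.0219, 0.008]
eef_rot: [-0.01, -0.706, -0.01, 0.708]
wrist_force: [-6.8, 1.5, 11.4]
opening: 0.544
```

Request:
step_arm:
  motion:
    - [0,0,0,0,0,0,0]
    - [0,0,0,0,0,0,0]
    - [0,0,0,0,0,0,0]
    - [0,0,0,0,0,0,0]
    - [-40,0,0,0,0,0,0]
    - [-90,0,0,0,0,0,0]
    - [-90,0,0,0,0,0,0]

```text
time_s: 39.72
eef_pos: [0.4196, -0.0229, 0.1013]
eef_rot: [0.011, 0.71, 0.009, -0.704]
wrist_force: [0.7, -0.9, 0.0]
opening: 1.002
```

Run:
```python
from h import *
go(.6395,-.022,.1,87.5)
```

```text
shift [   3.     5.4 -219.8] turn [ 4.2 -0.5 -0.2] | at [ 0.4196 -0.0229  0.1013]
```

Request:
step_arm:
  motion:
    - [0,5,-220,4,0,0,0]
    - [0,5,-220,4,0,0,0]
    - [0,5,-220,4,0,0,0]
    - [0,5,-220,4,0,0,0]
    - [0,5,-220,4,0,0,0]
    - [0,5,-220,4,0,0,0]
    - [0,5,-220,4,0,0,0]

```text
time_s: 40.6
eef_pos: [0.6351, -0.0205, 0.0971]
eef_rot: [0.015, -0.706, 0.015, 0.707]
wrist_force: [0.6, 0.2, -0.4]
opening: 1.002
```

```bash
python3 pl.py white .018;python3 - <<'E'
from h import *
go(.6395,-.0222,.010,87.5)
E
```

```text
(654.6, -22.6, 93.8, 49.9, -2.4, 6922, [320, 183])
shift [ 89.4   1.3 -13.4] turn [0.  0.1 0. ] | at [ 0.6354 -0.0205  0.0974]
(748.0, 2.0, 322.2, 51.5, 87.7, 12547, [278, 64])
shift [87.4  1.5 -4.3] turn [0.1 0.1 0. ] | at [ 0.6354 -0.0205  0.0974]
```

Request:
step_arm:
  motion:
    - [50,1.5,-4,0,0,0,0]
    - [75,1.5,-4,0,0,0,0]
    - [84,1.5,-4,0,0,0,0]
    - [87,1.5,-4,0,0,0,0]
    - [87,1.5,-4,0,0,0,255]
    - [87,1.5,-4,0,0,0,255]
    - [87,1.5,-4,0,0,0,255]
    - [87,1.5,-4,0,0,0,255]
    - [87,1.5,-4,0,0,0,255]
    - [87,1.5,-4,0,0,0,255]

```text
time_s: 41.9
eef_pos: [0.6415, -0.0215, 0.0128]
eef_rot: [-0.015, 0.708, -0.014, -0.706]
wrist_force: [-2.8, 4.8, 7.7]
opening: 0.549
```

Request:
step_arm:
  motion:
    - [-50,0,4,0,0,0,255]
    - [-50,0,4,0,0,0,255]
    - [-50,0,4,0,0,0,255]

```text
time_s: 42.28
eef_pos: [0.6365, -0.0221, 0.061]
eef_rot: [-0.014, 0.707, -0.015, -0.707]
wrist_force: [0.5, 1.0, -2.0]
opening: 0.548
```

Run:
```python
from h import *
go(.419,.068,.008,91.6)
```

```text
shift [ 52.8 -81.1 221. ] turn [-4. -0. -0.] | at [ 0.6365 -0.0221  0.061 ]
```

Request:
step_arm:
  motion:
    - [0,-81,221,-4,0,0,255]
    - [0,-81,221,-4,0,0,255]
    - [0,-81,221,-4,0,0,255]
    - [0,-81,221,-4,0,0,255]
    - [0,-81,221,-4,0,0,255]
    - [25,-81,221,-4,0,0,255]
    - [45,-81,221,-4,0,0,255]
    - [52,-81,221,-4,0,0,255]
    - [52.5,-81,221,-4,0,0,255]
    - [52.5,-81,221,-4,0,0,255]

```text
time_s: 43.52
eef_pos: [0.4193, 0.0677, 0.0081]
eef_rot: [-0.01, -0.707, -0.01, 0.707]
wrist_force: [-0.1, -0.2, -1.7]
opening: 0.549
```

Request:
step_arm:
  motion:
    - [0,0,0,0,0,0,0]
    - [0,0,0,0,0,0,0]
    - [0,0,0,0,0,0,0]
    - [0,0,0,0,0,0,0]
    - [-40,0,0,0,0,0,0]
    - [-90,0,0,0,0,0,0]
    - [-90,0,0,0,0,0,0]

```text
time_s: 44.4
eef_pos: [0.4223, 0.0676, 0.1019]
eef_rot: [0.011, 0.71, 0.01, -0.704]
wrist_force: [0.4, 0.9, 0.0]
opening: 1.001
```

Run:
```python
from h import *
go(.6455,.0975,.1,87.5)
```

```text
shift [   3.7  -23.4 -224. ] turn [ 4.2 -0.5 -0.1] | at [0.4223 0.0676 0.1019]
```

Request:
step_arm:
  motion:
    - [0,-23,-224,4,0,0,0]
    - [0,-23,-224,4,0,0,0]
    - [0,-23,-224,4,0,0,0]
    - [0,-23,-224,4,0,0,0]
    - [0,-23,-224,4,0,0,0]
    - [0,-23,-224,4,0,0,0]
    - [0,-23,-224,4,0,0,0]

```text
time_s: 45.28
eef_pos: [0.6407, 0.0973, 0.0976]
eef_rot: [0.015, -0.706, 0.015, 0.708]
wrist_force: [0.8, -0.4, -0.0]
opening: 0.996
```

Run:
```python
from h import *
p,d,i,T=shot("wrist");cv2.imwrite("pics/w15.png",p[:,:,::-1])
m=hsv(p,*M["blue"]);m[:int(proj([.68,.09,.018],i,T)[0,1])]=0
print(rects(m,i,T,.018,500))
go(.6465,.0972,.010,87.5)
```

```text
[(647.0, 97.7, 67.5, 49.8, -2.2, 5321, [318, 197])]
shift [88.  -0.1 -5.5] turn [ 0.1  0.  -0. ] | at [0.6411 0.0973 0.098 ]
```

Blue still in place; grasp it.

Request:
step_arm:
  motion:
    - [50,0,-5,0,0,0,0]
    - [75,0,-5,0,0,0,0]
    - [84,0,-5,0,0,0,0]
    - [88,0,-5,0,0,0,0]
    - [88,0,-5,0,0,0,255]
    - [88,0,-5,0,0,0,255]
    - [88,0,-5,0,0,0,255]
    - [88,0,-5,0,0,0,255]
    - [88,0,-5,0,0,0,255]
    - [88,0,-5,0,0,0,255]

```text
time_s: 46.58
eef_pos: [0.6483, 0.0984, 0.0124]
eef_rot: [-0.015, 0.708, -0.014, -0.706]
wrist_force: [-2.2, 3.8, 7.0]
opening: 0.555
```

Request:
step_arm:
  motion:
    - [-50,0,4,0,0,0,255]
    - [-50,0,4,0,0,0,255]
    - [-50,0,4,0,0,0,255]

```text
time_s: 46.95
eef_pos: [0.6433, 0.0973, 0.0605]
eef_rot: [-0.015, 0.707, -0.015, -0.707]
wrist_force: [-0.0, 1.0, -0.9]
opening: 0.551
```

Run:
```python
from h import *
go(.4165,.158,.008,91.6)
```

```text
shift [ 52.4 -51.4 229.2] turn [-4. -0. -0.] | at [0.6433 0.0973 0.0605]
```

Request:
step_arm:
  motion:
    - [0,-51,229,-4,0,0,255]
    - [0,-51,229,-4,0,0,255]
    - [0,-51,229,-4,0,0,255]
    - [0,-51,229,-4,0,0,255]
    - [0,-51,229,-4,0,0,255]
    - [25,-51,229,-4,0,0,255]
    - [45,-51,229,-4,0,0,255]
    - [52,-51,229,-4,0,0,255]
    - [52.5,-51,229,-4,0,0,255]
    - [52.5,-51,229,-4,0,0,255]

```text
time_s: 48.2
eef_pos: [0.417, 0.1575, 0.0077]
eef_rot: [0.01, 0.707, 0.01, -0.707]
wrist_force: [0.7, 0.8, -0.7]
opening: 0.553
```

Request:
step_arm:
  motion:
    - [0,0,0,0,0,0,0]
    - [0,0,0,0,0,0,0]
    - [0,0,0,0,0,0,0]
    - [0,0,0,0,0,0,0]
    - [-40,0,0,0,0,0,0]
    - [-100,0,0,0,0,0,0]
    - [-200,0,-140,0,0,0,0]
    - [-200,0,-140,0,0,0,0]
    - [-200,0,-140,0,0,0,0]
    - [-200,0,-140,0,0,0,0]

```text
time_s: 49.45
eef_pos: [0.5599, 0.1615, 0.2103]
eef_rot: [0.01, 0.709, 0.01, -0.705]
wrist_force: [-0.2, 0.3, -0.8]
opening: 1.0
```

Run:
```python
from h import *
p,d,i,T=shot("wrist");cv2.imwrite("pics/w16.png",p[:,:,::-1]);print(Tw()[:3,3])
for n in("white","orange","blue"):print(n,[r for r in rects(hsv(p,*M[n]),i,T,.013,800) if r[0]<560])
cv2.imwrite("pics/t16.png",ctrl.camera("top")[0][:,:,::-1])
```

```text
[0.55719699 0.16156572 0.20802302]
white [(426.5, 68.2, 83.3, 51.8, 2.3, 2190, [390, 279]), (413.6, 504.4, 120.8, 62.8, -19.7, 1972, [48, 281])]
orange [(427.5, -20.5, 72.3, 54.9, 1.9, 1347, [467, 274])]
blue [(422.3, 156.5, 83.6, 51.0, 1.8, 2267, [320, 279])]
```

View pics/w16.png

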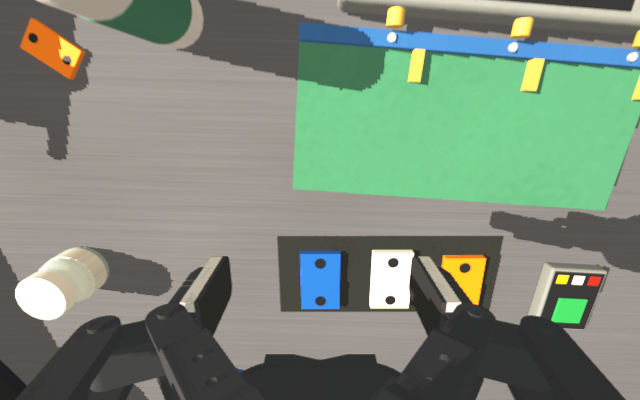

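View pics/t16.png

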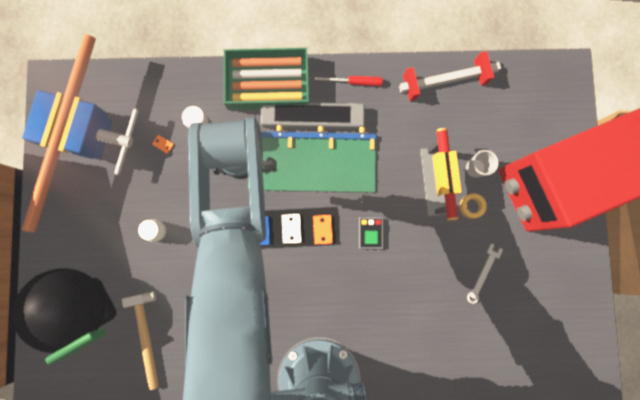

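```bash
python3 -c "
from bench import ctrl
print(ctrl.hand_in())"
```

```text
the job is handed in; nothing more can be done
None
```

The job is done and handed in at about 50 s of the 210 s allowed; the hand-in gives no verdict.

- **Plates squared:** I put the blue plate (the farther of the two) in corner 2, white in corner 1 and orange (the larger) in corner 0. Each was pressed against the fence and then the stop with about 5–15 N of contact force. In the pictures every plate sat at about −2.4°, the same angle as the bed. White and orange measured about 1 mm from their ideal centres. I judged blue by eye first and measured it later, when it was still in place. Orange touched the fence about 2 mm beyond where I had estimated it, within the calibration error.
- **Guard:** It is draped with its centre within about 2 mm of the tube's middle and aligned to within about 0.3°. The last overhead picture shows it still there.
- **Key:** Pressed with the guard and all three plates in place. It was held for about half a second or slightly longer, and the force at the end was 31 N. That is well above the 5 N at the end of its travel and below the 40 N limit. I had no direct reading of the key's travel.
- **Mat:** All three plates lie on the mat, with centres within about 5 mm of the mat's centre line and about 90 mm apart. The gripper is open and clear of everything. In the final pictures the can, jar, cup and ring look unmoved; I did not measure them.

No check failed. The overhead and wrist cameras disagreed by 2–4 mm, which is in line with their calibration.

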